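Hold a spread snap ring at the groove of a clamped axle stub

TASK

Swing the cam lever of the socket block fully shut so that the axle stub is clamped. Then take the snap-ring pliers by their handles out of the stand, squeeze them fully so that the ring on their tips is spread, bring the ring centred above the end of the stub and lower it straight down over the end until it is level with the middle of the groove. Finish there: keep holding the pliers squeezed and upright, the ring spread around the groove without leaning on the stub, and leave the other things on the bench where they are.

Things in the scene. Friction and masses are not known exactly. Their poses are not given: they have to be found in the camera images.
- block: Socket block, fixed: aluminium, 110 (x) x 96 (y) x 40 mm, with a dark clamp collar 54 mm across on top, up to 52 mm. A bright steel axle stub, 32 mm in diameter, stands upright at its centre up to 110 mm. Origin: centre of the underside, z up. The lever hinge is at (0, -37) mm. Block and stand may trade sides; each is turned up to 0.4 rad.
- groove (a point): Middle of the groove (8 mm high, 26 mm in diameter, round the stub), on the stub's axis, 85 mm above the bench, 25 mm below the stub's end.
- stub_end (a point): Centre of the stub's chamfered end face, 110 mm above the bench, on the same axis.
- clamp_lever (a joint): Cam lever angle, rad: 0 = fully shut on its stop (lever along the block's -x), 1.0 to 1.35 at the start; growing is counterclockwise from above, knob to the block's -y side. Swings level, stays where it is left, takes about 1 N at the knob.
- lever_knob (a point): On the axis of the upright round black knob (18 mm in diameter, 49 to 84.5 mm above the bench) at the lever's outer end, 90 mm from the hinge; this point is 70 mm above the bench.
- lever_hinge (a point): Point on the lever's upright hinge axis, 45 mm above the bench.
- stand: Stand for the pliers, fixed: dark base 112 (x) x 80 (y) x 12 mm, two grey forked posts at x = -42 and +42 mm, 14 (x) x 40 (y) mm, 94 mm high, with slots 18 mm wide, 12 mm deep, open upwards, that carry the ends of the pliers' cross bar. Origin: centre of the underside. The ring comes out upwards between the posts: lift straight up by 90 mm or more.
- pliers: Snap-ring pliers, upright in the stand, loose, 0.2 to 0.3 kg. Origin: the pivot, 87 mm above the bench at the start, in a dark cross bar 96 (x) x 12 x 10 mm; z up, x as the stand's. Two black handles, 38 to 90 mm above the pivot, 18 mm wide, outer faces at y = +-29 mm; pinch them along y. Squeezed to the stop: about 37 mm over the outer faces; spring 4 N at first, 10 N fully squeezed.
- grip (a point): Middle of the two handles, on the pliers' axis, 64 mm above the pivot.
- ring_mid (a point): On the pliers' axis 62 mm below the pivot, in the ring's plane: where the stub's axis belongs. The ring is a hinged steel C, 3 mm thick, 30 mm inside relaxed (too small for the stub); it stays on the jaw tips, open to the pliers' +x. Spread fully it clears the stub by about 2 mm. Nothing is lower than 2 mm under this point; above it is room for 45 mm of stub.
- handle_l (a joint): Squeeze of the pliers, rad: 0 = relaxed, 0.16 = handles fully squeezed and ring fully spread; the other handle and the ring move with it.
- drilled_block: Bystander: loose milled aluminium block with bores, 40x60x25 mm, lying on the bench.
- small_spanner: Bystander: loose spanner, 136 mm long, 6 mm thick, lying on the bench.
- hex_nut: Bystander: loose hexagon nut, 22 mm, 10 mm high, lying on the bench.
- tape_rule: Bystander: loose tape measure, 36x81x64 mm, standing behind the work.

How it is judged:
On the way, in this order (a step that is already met when the one before it is completed fails the run):
1. the clamp lever is shut (value of joint clamp_lever below 0.08 rad), for 0.2 s.
2. the ring, spread, is above the end of the stub and centred on it (value of joint handle_l above 0.12 rad and horizontal distance between ring_mid and stub_end below 0.006 m and z of ring_mid in the frame of stub_end above 0 m and value of joint clamp_lever below 0.08 rad), for 0.1 s.
At the end, for the whole second after the job is handed in: The lever is shut (under 0.08 rad); the ring is within 3.5 mm of the middle of the groove, in height and sideways, the pliers upright within 0.1 rad and at rest, squeezed beyond 0.13 rad by the fingers, which alone carry them: under 2 N on block and stub, nothing on the stand (value of joint clamp_lever below 0.08 rad and horizontal distance between ring_mid and groove below 0.0035 m and z of ring_mid in the frame of groove between -0.0035 and 0.0035 m and angle between pliers's own z axis and vertical below 0.1 rad and value of joint handle_l above 0.13 rad and contact force between the fingers and pliers above 3 N and contact force between pliers and block below 2 N and contact force between pliers and stand below 0.5 N and linear speed of pliers below 0.02 m/s); the arm keeps its last pose, push and grip.
It fails at once if the ring comes to the stub from the side, below its end, instead of over the end (z of ring_mid in the frame of stub_end below -0.008 m and horizontal distance between ring_mid and stub_end between 0.01 and 0.03 m).
It fails at once if a bystander is pushed away (distance of any of drilled_block, small_spanner, hex_nut, tape_rule from where it was at the start of the episode above 0.03 m).
It also fails if it takes over 58 s, if anything falls off the work surface, if the arm or the gripper's body presses on something with over 40 N, if the wrist force passes 120 N, or if a joint passes its speed limit or range.

ROBOT

A 6-joint arm with a two-finger parallel gripper is mounted at the origin on a cart in front of the work surface, level with it; the furniture and walls round the work are solid. World frame = base frame: x ahead of the robot, y to its left, z up, the work surface at z = 0. Lengths are in m, angles in rad, forces in N, time in s.
With the tool pointing down it reaches from about 0.3 to 0.775 m from the base axis. Payload 14.6 kg.
Tool frame: the origin (TCP) lies at the very end of the fingers, on their centre line; the grasp point (between the pads) lies 19 mm behind it; z points along the fingers, y is the line along which they close (so a half turn about z gives the same grasp; the last joint's range is limited). The gripper opens to 94 mm and grips with 3 to 60 N. Pads are 16 mm wide; open, the fingers measure 119 mm over their backs; the gripper's body (75 mm by 177 mm) begins 78 mm behind the grasp point.
Start: joints at [-1.185, 0.3, 1.521, -0, 1.321, -0.067], TCP at [0.241, -0.495, 0.205] pointing down, gripper open.
Joint ranges: [-3.03, 3.03], [-0.79, 2.21], [0.23, 2.52], [-1.04, 4.18], [0, 3.07], [-2.55, 2.55]. Speed limits (rad/s): [2.22, 2.22, 2.57, 3.14, 3.14, 3.14].

INTERFACE

Orientations are given as [roll, pitch, yaw] about the fixed x, y, z axes, in that order (R = Rz(yaw) Ry(pitch) Rx(roll)).
In Python, from station import ctrl, cams gives the robot as it stands. The module is installed in compiled form; this text tells all that it offers.
- The arm moves only by the tool arm_command, never from a script. Its argument "plan" is a list that holds one entry, the list of rows, each a list of 7 numbers: the shift along the tool's x, y, z in mm, then the turn, a rotation vector about the tool's x, y, z in rad, then the closure, from -1 (fully open) to 1 (shut). A call has 1 to 12 rows; each row is the pose to reach, as a shift and turn from the pose commanded when the call began, along the tool's axes at that moment; what a row does not reach only later rows make up. A row lasts 1/10 s, in which the tool goes at most 50 mm and 8.59 degrees, less where a joint would pass 70% of its speed; a pose out of reach is approached as far as the arm can. A call with a gripper value outside its range is refused whole. The fingers move at their own pace and stop on an object; "squeeze" is the grip in N (left out, the last holds). Time passes only in rows, so rows that repeat a pose let the fingers close. It gives the time, the measured TCP pose, the force, the opening and the grip force at its end, in the units of the state.
- ctrl.get_obs(): the state, without advancing time (a new reading comes with each control period).
- cams.camera(name): name is "scene" or "top" or "wrist"; returns (picture, depth): 420x560x3 uint8, blue, green, red; 420x560 float32, m along the optical axis (not along the pixel's ray), 0 where there is no reading.
- cams.camera_info(name): a dict with "fx", "fy", "cx", "cy" (pixels), "world_to_cam" (4x4, takes a point from world to camera coordinates). Camera axes: x right, y down, z forward; pixel columns grow to the right and rows downward; lengths in m; the calibration is good to about 2 mm. A picture is of the moment at which its call begins: read the wrist's pose just before it. camera_info takes no time and is no camera call; for the wrist camera it gives the pose at the moment of the call.
- ctrl.hand_in(): hands the job in; it is judged then, once.
The state is a dict: "time_s": time; "qpos": joint angles; "joint_vel": joint speeds; "tau": joint torques, N m; "ee_pos": TCP position; "eef_rot": TCP orientation; "force": force on the tool from outside, world axes, zero at the start; "moment": the same for the moment, N m; "grip_width": finger opening in m; "grip_force": force on a finger pad.
Only numpy, scipy, OpenCV 4.12 (cv2) and the standard library are available. Lean on these libraries where they do the work, as an engineer would, in place of code of your own. Each camera call takes 0.05 s, during which the arm holds its last target. There are 200 camera calls.

## Working session

There is one attempt and no reset: what is moved stays moved. The work goes in short steps, Python scripts to look and compute and a tool call to move; the robot and the scene stay as the last step left them, time stands still between calls to the robot, and variables do not carry over. Pictures are saved under pics/ and viewed, at most 10 in all, crops included, and the job is handed in when it is done.

Besides the shell and the picture viewer there is one more tool, called after "Call:" by a JSON object that holds its "op" and its "data", one argument or row to a line. arm_command: Moves the arm, as the interface text tells. Its arguments: {"type":"object","properties":{"plan":{"type":"array"},"squeeze":{"type":"number"}},"required":["plan"]}

```bash
mkdir -p pics; python3 - <<'E'
from station import ctrl,cams
import cv2,numpy as np
o=ctrl.get_obs();print({k:np.round(v,3) for k,v in o.items()})
for n in ("top","scene"):
    p,d=cams.camera(n);i=cams.camera_info(n);cv2.imwrite(f"pics/{n}0.png",p);np.savez(f"{n}0.npz",p=p,d=d,K=[i["fx"],i["fy"],i["cx"],i["cy"]],T=i["world_to_cam"])
    print(n,i)
E
```

```text
{'time_s': np.float64(0.0), 'qpos': array([-1.185,  0.3  ,  1.522,  0.   ,  1.321, -0.067]), 'joint_vel': array([-0.   ,  0.   ,  0.001,  0.002, -0.   ,  0.001]), 'tau': array([ 1.0000e-03, -5.3181e+01, -3.5274e+01,  7.1000e-02,  2.4000e-02,
       -0.0000e+00]), 'ee_pos': array([ 0.24 , -0.494,  0.205]), 'eef_rot': array([-3.14 , -0.   ,  0.453]), 'force': array([-0.04 ,  0.121, -0.357]), 'moment': array([ 0.038, -0.044, -0.052]), 'grip_force': np.float64(0.0), 'grip_width': np.float64(0.094)}
top {'fx': 429.492684439013, 'fy': 429.492684439013, 'cx': 274.4535381884874, 'cy': 205.6467303012329, 'world_to_cam': array([[-0.00411689, -0.99962741, -0.02698329,  0.01139845],
       [-0.98070893,  0.00930948, -0.19525195,  0.59641627],
       [ 0.1954304 ,  0.02565893, -0.98038185,  0.86971376],
       [ 0.        ,  0.        ,  0.        ,  1.        ]])}
scene {'fx': 489.2070625207689, 'fy': 489.2070625207689, 'cx': 273.1279705434306, 'cy': 208.92290336347884, 'world_to_cam': array([[-0.80702642, -0.59007609,  0.0227721 ,  0.46734578],
       [-0.38013299,  0.48961096, -0.78471652,  0.32583423],
       [ 0.45189299, -0.64194339, -0.61943637,  0.76286742],
       [ 0.        ,  0.        ,  0.        ,  1.        ]])}
```

View pics/top0.png

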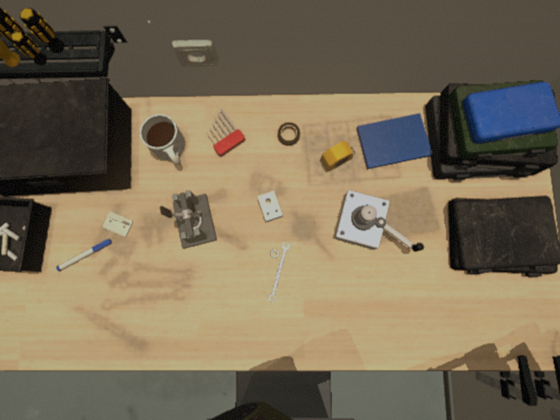

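View pics/scene0.png

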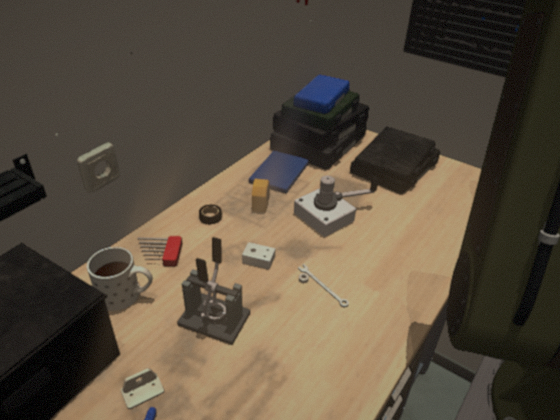

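Top view: the block is at about (362,219), the stub end at (369,213) and the knob at (420,246). The stand with the pliers is at (195,218). I'll enlarge both areas.

```bash
cat > h.py <<'E'
import numpy as np,cv2
def load(n):
    f=np.load(n+"0.npz");return f["p"],f["d"],f["K"],f["T"]
def ray(K,T,u,v):
    R,t=T[:3,:3],T[:3,3];return -R.T@t,R.T@np.array([(u-K[2])/K[0],(v-K[3])/K[1],1])
def onz(K,T,u,v,z):
    c,d=ray(K,T,u,v);return c+d*(z-c[2])/d[2]
def proj(K,T,P):
    c=T[:3,:3]@np.asarray(P)+T[:3,3];return K[:2]*c[:2]/c[2]+K[2:]
def cloud(d,K,T):
    v,u=np.indices(d.shape);c=np.stack([(u-K[2])/K[0]*d,(v-K[3])/K[1]*d,d],-1)
    return (c-T[:3,3])@T[:3,:3]
E
python3 - <<'E'
from h import *
p,d,K,T=load("top")
a=cv2.resize(p[170:270,325:435],None,fx=5,fy=5,interpolation=2);b=cv2.resize(p[170:270,150:230],None,fx=3.0,fy=5,interpolation=2)
cv2.imwrite("pics/c1.png",np.hstack([a,b]))
W=cloud(d,K,T)
def box(m,z,name):
    m=cv2.morphologyEx(m.astype(np.uint8),cv2.MORPH_OPEN,np.ones((2,2)))
    n,l,s,c=cv2.connectedComponentsWithStats(m)
    for i in range(1,n):
        if s[i,4]<15: continue
        v,u=np.where(l==i);q=np.array([onz(K,T,x,y,z)[:2] for x,y in zip(u,v)],np.float32)
        r=cv2.minAreaRect(q);print(name,s[i,4],c[i],"w",np.round(q.mean(0),4),np.round(r[0],4),np.round(r[1],4),r[2],"depthz",np.median(W[l==i][:,2]).round(4))
roi=np.zeros(d.shape,bool);roi[175:265,325:435]=1
Z=W[...,2]
box(roi&(abs(Z-.04)<.006)&(p.min(2)>120),.04,"blocktop")
box(roi&(abs(Z-.11)<.008),.11,"stub")
box(roi&(abs(Z-.0845)<.008)&(p.max(2)<60),.0845,"knob")
r2=np.zeros(d.shape,bool);r2[175:265,150:225]=1
box(r2&(abs(Z-.012)<.006),.012,"base")
box(r2&(abs(Z-.094)<.008),.094,"posts")
box(r2&(Z>.15),.177,"handles")
E
```

```text
blocktop 1498 [362.36048064 219.95861148] w [ 0.5669 -0.1838] [ 0.5685 -0.1869] [0.095  0.1092] 74.01495361328125 depthz 0.0409
stub 200 [369.465 213.57 ] w [ 0.5682 -0.186 ] [ 0.5683 -0.1861] [0.0302 0.0311] 87.49547576904297 depthz 0.1103
knob 37 [419.94594595 247.43243243] w [ 0.5015 -0.2903] [ 0.5014 -0.2904] [0.0125 0.0102] 89.60079193115234 depthz 0.0839
base 671 [203.80327869 223.41281669] w [0.5666 0.1688] [0.5712 0.1889] [0.1119 0.0799] 14.0407133102417 depthz 0.0124
base 77 [177.75324675 208.41558442] w [0.6015 0.2296] [0.6037 0.2292] [0.0266 0.0184] 2.396965980529785 depthz 0.0134
base 116 [181.74137931 225.73275862] w [0.5614 0.2189] [0.5642 0.2189] [0.0392 0.0181] 13.433174133300781 depthz 0.0131
base 84 [195.53571429 221.36904762] w [0.5712 0.1878] [0.571  0.1868] [0.0256 0.0182] 1.9230082035064697 depthz 0.0136
posts 446 [186.88565022 215.27802691] w [0.571  0.1889] [0.5716 0.1893] [0.0989 0.041 ] 14.535086631774902 depthz 0.0927
handles 47 [191.44680851 205.        ] w [0.5757 0.1614] [0.5756 0.1616] [0.0217 0.0083] 19.808773040771484 depthz 0.1702
handles 70 [164.82857143 211.74285714] w [0.5632 0.2116] [0.5628 0.2112] [0.02   0.0152] 2.7393863201141357 depthz 0.1649
```

View pics/c1.png

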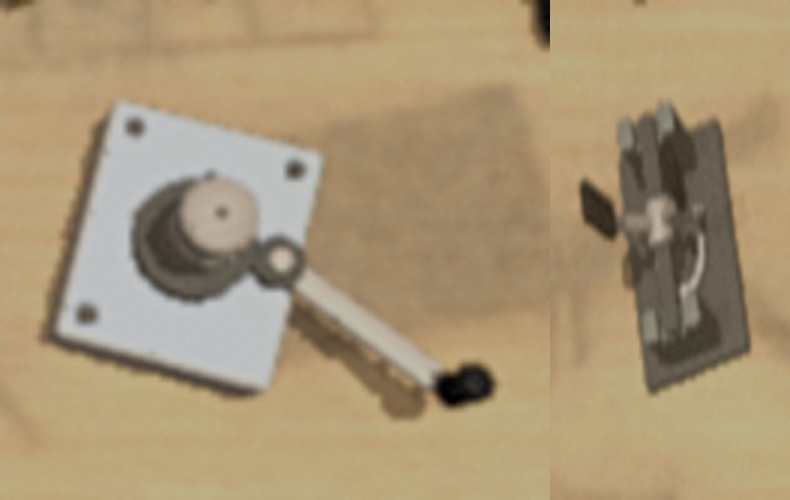

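The fits agree with the given sizes:
- **Block:** centre (0.568, -0.186), turned -16°. The hinge comes out at (0.558, -0.222).
- **Lever:** knob at (0.5015, -0.290), radius 89 mm, angle about 1.16 rad.
- **Stand:** centre (0.571, 0.189), turned 14°.

I'll move over the knob and half close the fingers.

Call:
{"op": "arm_command", "data": {
  "plan": [
    [[40, -9, 0, 0, 0, -0.06, 0.1], [80, -17, 0, 0, 0, -0.12, 0.1], [120, -25, 0, 0, 0, -0.18, 0.1], [160, -34, 0, 0, 0, -0.24, 0.1], [200, -42, 0, 0, 0, -0.3, 0.1], [240, -51, 0, 0, 0, -0.36, 0.1], [280, -59, 0, 0, 0, -0.4, 0.1], [310, -66, 0, 0, 0, -0.425, 0.1], [324, -69, 0, 0, 0, -0.425, 0.1], [324, -69, 0, 0, 0, -0.425, 0.1], [324, -69, 0, 0, 0, -0.425, 0.1]]
  ],
  "squeeze": 8
}}

```text
time_s: 1.2
ee_pos: [0.501, -0.2914, 0.2052]
eef_rot: [-3.141, 0.0, 0.877]
force: [-0.0, -1.1, 0.0]
grip_width: 0.0423
grip_force: 0.0
```

```bash
python3 - <<'E'
from station import ctrl,cams
from h import *
o=ctrl.get_obs();print(np.round(o["ee_pos"],4),np.round(o["eef_rot"],3),o["grip_width"],o["force"])
i=cams.camera_info("wrist");p,d=cams.camera("wrist");K=np.array([i[k] for k in("fx","fy","cx","cy")]);T=i["world_to_cam"]
np.savez("wrist0.npz",p=p,d=d,K=K,T=T);cv2.imwrite("pics/w0.png",p)
print("knob expected px",proj(K,T,[.5015,-.2903,.0845]),"stub",proj(K,T,[.5684,-.186,.11]))
E
```

```text
[ 0.501  -0.2914  0.2052] [-3.141  0.     0.877] 0.04225405478770457 [-0.02781088 -1.05672693  0.00209747]
knob expected px [276.22348023 203.13067175] stub [256.74561023  60.88159823]
```

View pics/w0.png

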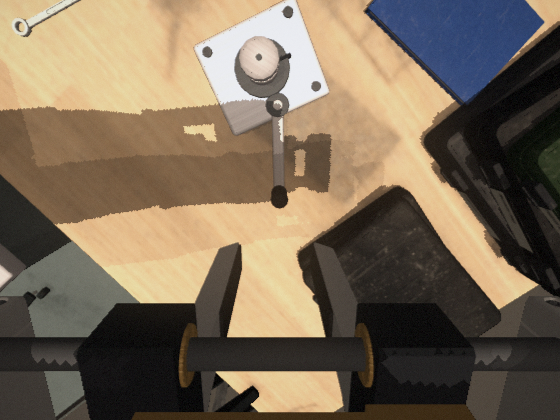

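Wrist view: the knob is at (280,196), within about 3 mm of the prediction. The stub end is at (259,57), and the black bag on the right starts at about (300,250). Before descending, I'll check the bag's height and clearance from the depth.

```bash
python3 - <<'E'
from h import *
p,d,K,T=load("top");W=cloud(d,K,T)
r=W[190:280,425:560].reshape(-1,3);r=r[(r[:,2]>.02)&(r[:,1]<-.30)]
for y in np.arange(-.3,-.46,-.02):
    s=r[(r[:,1]<=y)&(r[:,1]>y-.02)]
    if len(s):print(round(y,2),len(s),"x",s[:,0].min().round(3),s[:,0].max().round(3),"zmax",s[:,2].max().round(3))
p,d,K,T=load("wrist");W=cloud(d,K,T)
for (u,v) in((280,196),(259,57)):
    m=W[v-3:v+4,u-3:u+4].reshape(-1,3);print(np.median(m,0).round(4))
Z=W[...,2];m=(abs(Z-.0845)<.006)&(p.max(2)<60);m[:, :250]=0;m[:,310:]=0;m[225:]=0
v,u=np.where(m);print("knob",len(u),u.mean(),v.mean(),onz(K,T,u.mean(),v.mean(),.0845))
m=(abs(Z-.11)<.006);m[100:]=0
v,u=np.where(m);print("stub",len(u),onz(K,T,u.mean(),v.mean(),.11))
E
```

```text
-0.36 143 x 0.465 0.6 zmax 0.057
-0.38 988 x 0.459 0.618 zmax 0.061
-0.4 709 x 0.452 0.616 zmax 0.062
-0.42 728 x 0.451 0.616 zmax 0.062
-0.44 684 x 0.453 0.616 zmax 0.062
-0.46 704 x 0.455 0.611 zmax 0.062
[ 0.5086 -0.2874  0.0832]
[ 0.5717 -0.1848  0.109 ]
knob 210 279.0 199.0952380952381 [ 0.50616131 -0.28890753  0.0845    ]
stub 1347 [ 0.57123805 -0.1847986   0.11      ]
```

Bag top is 62 mm and its edge is clear of the fingers. Next I descend and close on the knob.

Call:
{"op": "arm_command", "data": {
  "plan": [
    [[3, 0, 40, 0, 0, 0, 0.1], [3, 0, 80, 0, 0, 0, 0.1], [3, 0, 115, 0, 0, 0, 0.1], [3, 0, 140, 0, 0, 0, 0.1], [3, 0, 147, 0, 0, 0, 0.1], [3, 0, 147, 0, 0, 0, 0.5], [3, 0, 147, 0, 0, 0, 0.8], [3, 0, 147, 0, 0, 0, 0.8], [3, 0, 147, 0, 0, 0, 0.8], [3, 0, 147, 0, 0, 0, 0.8]]
  ],
  "squeeze": 8
}}

```text
time_s: 2.25
ee_pos: [0.5042, -0.289, 0.0597]
eef_rot: [3.139, 0.0, 0.878]
force: [-1.8, -1.7, 7.3]
grip_width: 0.0169
grip_force: 8.0
```

Call:
{"op": "arm_command", "data": {
  "plan": [
    [[0, 0, -4, 0, 0, 0, 0.8], [1, -12, -4, 0, 0, 0.14, 0.8], [3.5, -24.6, -4, 0, 0, 0.28, 0.8], [7.7, -36.3, -4, 0, 0, 0.42, 0.8], [13.6, -47.3, -4, 0, 0, 0.56, 0.8], [21, -57.3, -4, 0, 0, 0.7, 0.8], [29.6, -66.3, -4, 0, 0, 0.84, 0.8], [39.4, -74, -4, 0, 0, 0.98, 0.8], [47, -78.5, -4, 0, 0, 1.08, 0.8], [53.5, -81.6, -4, 0, 0, 1.16, 0.8], [56, -83, -4, 0, 0, 1.19, 0.8], [56, -83, -4, 0, 0, 1.19, 0.8]]
  ]
}}

```text
time_s: 3.45
ee_pos: [0.476, -0.1938, 0.0628]
eef_rot: [3.139, -0.002, -0.313]
force: [0.2, -16.6, -7.5]
grip_width: 0.0205
grip_force: 8.0
```

The reaction force shows the lever is on its stop. I'll release, rise, and look.

Call:
{"op": "arm_command", "data": {
  "plan": [
    [[0, 1, 0, 0, 0, 0, 0.1], [0, 1, 0, 0, 0, 0, 0.1], [0, 1, -30, 0, 0, 0, 0.1], [0, 1, -70, 0, 0, 0, 0.1], [0, 1, -110, 0, 0, 0, 0.1], [0, 1, -150, 0, 0, 0, 0.1], [-40, 0, -180, 0, 0, 0, 0.1], [-80, 0, -180, 0, 0, 0, 0.1], [-80, 0, -180, 0, 0, 0, 0.1]]
  ]
}}

```text
time_s: 4.35
ee_pos: [0.397, -0.1666, 0.2436]
eef_rot: [3.142, -0.002, -0.312]
force: [0.5, -0.1, 0.7]
grip_width: 0.0422
grip_force: 0.0
```

```bash
python3 - <<'E'
from station import ctrl,cams
from h import *
o=ctrl.get_obs();print(np.round(o["ee_pos"],4),np.round(o["eef_rot"],3))
for n in("top","wrist","scene"):
    i=cams.camera_info(n);p,d=cams.camera(n);K=np.array([i[k] for k in("fx","fy","cx","cy")]);T=i["world_to_cam"]
    np.savez(n+"0.npz",p=p,d=d,K=K,T=T);cv2.imwrite(f"pics/{n}1.png",p)
    W=cloud(d,K,T);Z=W[...,2]
    for nm,c,z,r in(("knob",(.474,-.196),.0845,.025),("stub",(.57,-.1855),.11,.03)):
        m=(abs(Z-z)<.007)&(np.hypot(W[...,0]-c[0],W[...,1]-c[1])<r)
        if nm=="knob": m&=p.max(2)<70
        v,u=np.where(m)
        if len(u):
            (cu,cv),rad=cv2.minEnclosingCircle(np.stack([u,v],1).astype(np.float32));print(n,nm,len(u),onz(K,T,u.mean(),v.mean(),z).round(4),onz(K,T,cu,cv,z).round(4),rad)
E
```

```text
[ 0.397  -0.1666  0.2436] [ 3.142e+00 -2.000e-03 -3.120e-01]
top knob 41 [ 0.4733 -0.1931  0.0845] [ 0.4735 -0.1928  0.0845] 3.677114725112915
top stub 199 [ 0.5702 -0.1842  0.11  ] [ 0.5704 -0.1842  0.11  ] 7.905794143676758
wrist knob 214 [ 0.4747 -0.195   0.0845] [ 0.4748 -0.1949  0.0845] 8.170312881469727
wrist stub 992 [ 0.5681 -0.184   0.11  ] [ 0.5692 -0.1838  0.11  ] 19.572811126708984
scene knob 23 [ 0.4702 -0.1876  0.0845] [ 0.4703 -0.1884  0.0845] 2.758359909057617
scene stub 111 [ 0.5668 -0.1802  0.11  ] [ 0.567 -0.18   0.11 ] 6.96429443359375
```

View pics/wrist1.png

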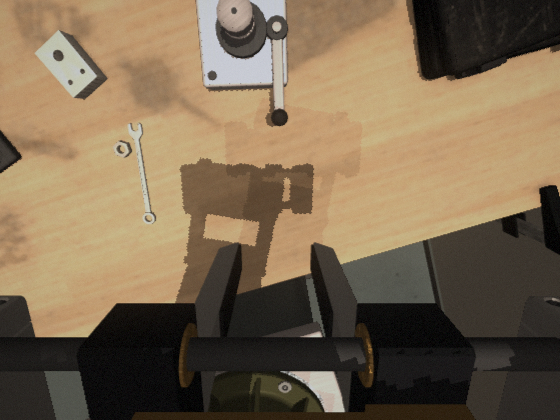

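The lever is shut: it runs parallel to the block edge, hinge at (277,27) and knob at (280,117). Now to a viewpoint in front of the pliers.

Call:
{"op": "arm_command", "data": {
  "plan": [
    [[-4, -33, -12, 0, 0, -0.06, -1], [-8, -66, -24, 0, 0, -0.12, -1], [-12, -99, -36, 0, 0, -0.18, -1], [-16, -132, -36, 0, 0, -0.24, -1], [-20, -165, -36, 0, 0, -0.3, -1], [-24, -198, -36, 0, 0, -0.36, -1], [-28, -231, -36, 0, 0, -0.42, -1], [-32, -264, -36, 0, 0, -0.48, -1], [-36, -300, -36, 0, 0, -0.53, -1], [-40, -330, -36, 0, 0, -0.557, -1], [-40, -330, -36, 0, 0, -0.557, -1], [-40, -330, -36, 0, 0, -0.557, -1]]
  ]
}}

```text
time_s: 5.7
ee_pos: [0.4632, 0.159, 0.2776]
eef_rot: [3.142, 0.002, 0.246]
force: [-0.1, 0.3, -0.3]
grip_width: 0.0941
grip_force: 0.0
```

```bash
python3 - <<'E'
from station import ctrl,cams
from h import *
o=ctrl.get_obs();print(np.round(o["ee_pos"],4),np.round(o["eef_rot"],3))
for n in("wrist",):
    i=cams.camera_info(n);p,d=cams.camera(n);K=np.array([i[k] for k in("fx","fy","cx","cy")]);T=i["world_to_cam"]
    np.savez(n+"0.npz",p=p,d=d,K=K,T=T);cv2.imwrite(f"pics/{n}2.png",p)
    W=cloud(d,K,T);Z=W[...,2]
    m=((abs(Z-.173)<.008)&(np.hypot(W[...,0]-.57,W[...,1]-.187)<.06)).astype(np.uint8)
    k,l,s,c=cv2.connectedComponentsWithStats(m)
    for j in range(1,k):
        if s[j,4]>20: print(s[j],c[j],W[l==j].mean(0),onz(K,T,*c[j],.177))
E
```

```text
[0.4632 0.159  0.2776] [3.142e+00 2.000e-03 2.460e-01]
[232  61  11  24 223] [237.22869955  72.41704036] [0.56799356 0.21835483 0.17402059] [0.56776036 0.21796844 0.177     ]
[298  61  10  24 212] [302.33018868  72.45283019] [0.58080817 0.16672858 0.17444922] [0.58050153 0.16684628 0.177     ]
```

View pics/wrist2.png

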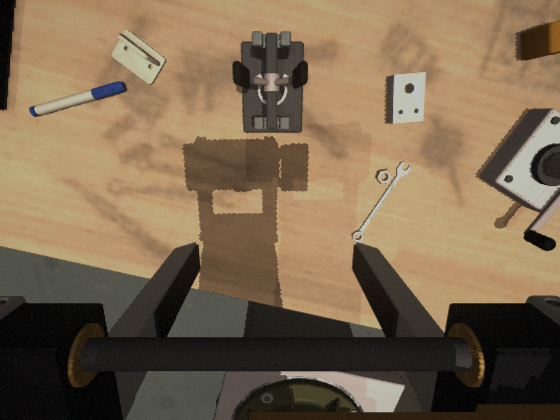

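Wrist view: the handle tops are at (237,72) and (302,72), giving a handle line at 104° with its middle about (0.573, 0.191). That agrees with the stand. I'll go over and down, then squeeze.

Call:
{"op": "arm_command", "data": {
  "plan": [
    [[40, -2, 0, 0, 0, 0, -1], [80, -4, 0, 0, 0, 0, -1], [113, -4, 0, 0, 0, 0, -1], [113, -4, 20, 0, 0, 0, -1], [113, -4, 50, 0, 0, 0, -1], [113, -4, 80, 0, 0, 0, -1], [113, -4, 110, 0, 0, 0, -1], [113, -4, 135, 0, 0, 0, -1], [113, -4, 145, 0, 0, 0, -1], [113, -4, 145, 0, 0, 0, -1]]
  ]
}}

```text
time_s: 6.75
ee_pos: [0.5713, 0.189, 0.1326]
eef_rot: [3.142, 0.002, 0.244]
force: [0.6, -0.5, 0.8]
grip_width: 0.094
grip_force: 0.0
```

Call:
{"op": "arm_command", "data": {
  "plan": [
    [[0, 0, 0, 0, 0, 0, -0.4], [0, 0, 0, 0, 0, 0, -0.1], [0, 0, 0, 0, 0, 0, 0.2], [0, 0, 0, 0, 0, 0, 0.5], [0, 0, 0, 0, 0, 0, 0.6], [0, 0, 0, 0, 0, 0, 0.6], [0, 0, 0, 0, 0, 0, 0.6], [0, 0, 0, 0, 0, 0, 0.6]]
  ],
  "squeeze": 35
}}

```text
time_s: 7.55
ee_pos: [0.572, 0.1905, 0.1365]
eef_rot: [-3.141, -0.003, 0.245]
force: [-8.7, 0.6, 23.1]
grip_width: 0.038
grip_force: 35.9
```

Squeezed to 38 mm, which is about the stop. Now I lift straight up.

Call:
{"op": "arm_command", "data": {
  "plan": [
    [[0, 0, -4, 0, 0, 0, 0.6], [0, 0, -12, 0, 0, 0, 0.6], [0, 0, -25, 0, 0, 0, 0.6], [0, 0, -40, 0, 0, 0, 0.6], [0, 0, -60, 0, 0, 0, 0.6], [0, 0, -80, 0, 0, 0, 0.6], [0, 0, -100, 0, 0, 0, 0.6], [0, 0, -120, 0, 0, 0, 0.6], [0, 0, -130, 0, 0, 0, 0.6], [0, 0, -135, 0, 0, 0, 0.6], [0, 0, -135, 0, 0, 0, 0.6], [0, 0, -135, 0, 0, 0, 0.6]]
  ]
}}

```text
time_s: 8.75
ee_pos: [0.5712, 0.1897, 0.2675]
eef_rot: [3.142, 0.001, 0.245]
force: [0.6, -0.2, -3.4]
grip_width: 0.0379
grip_force: 34.7
```

```bash
python3 - <<'E'
from station import ctrl,cams
from h import *
o=ctrl.get_obs();print(np.round(o["ee_pos"],4),np.round(o["eef_rot"],3),o["grip_width"],o["force"])
g=[]
for n in("scene","top","wrist"):
    i=cams.camera_info(n);p,d=cams.camera(n);K=np.array([i[k] for k in("fx","fy","cx","cy")]);T=i["world_to_cam"]
    np.savez(n+"3.npz",p=p,d=d,K=K,T=T)
    e=o["ee_pos"]+[0,0,-.09]
    c=proj(K,T,e);print(n,c)
    x,y=np.clip(c.astype(int)-60,0,[440,300]);g.append(cv2.resize(p[y:y+120,x:x+120],(390,390),interpolation=2) if n!="wrist" else p[:390,:])
cv2.imwrite("pics/l3.png",np.hstack(g[:2]));cv2.imwrite("pics/w3.png",g[2])
E
```

```text
[0.5712 0.1897 0.2675] [3.142e+00 1.000e-03 2.450e-01] 0.037936075082364046 [ 0.55264394 -0.16836704 -3.38622884]
scene [210.18493328 247.5400539 ]
top [176.41077024 207.41113327]
wrist [276.51829295 213.00977351]
```

View pics/l3.png

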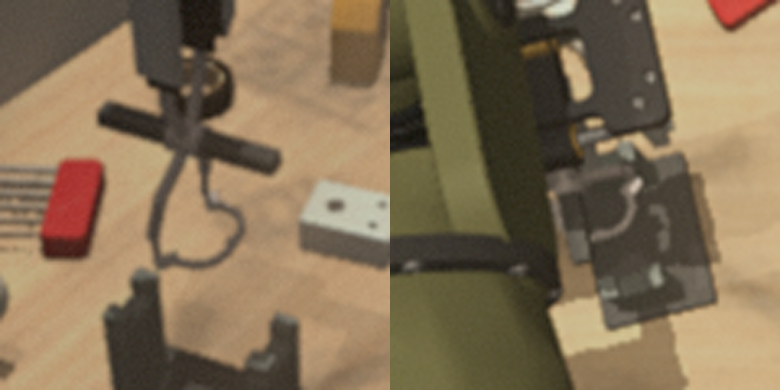

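The pliers hang free with the ring on the jaws: crossbar from (100,115) to (275,165), ring at (200,250) in the left crop. I'll measure bar and ring relative to the TCP.

```bash
cat > m.py <<'E'
from h import *
import sys
def local(n,e,yaw):
    f=np.load(n+"3.npz");W=cloud(f["d"],f["K"],f["T"])-e
    c,s=np.cos(yaw),np.sin(yaw);L=W.copy();L[...,0]=c*W[...,0]+s*W[...,1];L[...,1]=-s*W[...,0]+c*W[...,1]
    return f["p"],f["d"],f["K"],f["T"],L
E
python3 - <<'E'
from m import *
e=np.array([.5712,.1897,.2675]);yaw=.245
for n in("scene","wrist","top"):
    p,d,K,T,L=local(n,e,yaw);ok=d>0
    m=ok&(abs(L[...,0])<.07)&(abs(L[...,1])<.035)&(L[...,2]<-.02)&(L[...,2]>-.14)
    print(n,m.sum())
    q=L[m];b=q[(abs(q[:,2]+.046)<.02)]
    for x0 in np.arange(-.06,.06,.012):
        s=b[(b[:,0]>=x0)&(b[:,0]<x0+.012)]
        if len(s)>3: print(" bar x %.3f n%d y %.4f..%.4f z %.4f..%.4f"%(x0,len(s),*np.percentile(s[:,1],[5,95]),*np.percentile(s[:,2],[5,95])))
    bb=b[abs(b[:,1])<.02]
    if len(bb):print(" bar ext x",np.percentile(bb[:,0],[0.5,99.5]))
    r=q[q[:,2]<-.085]
    if len(r):print(" ring n",len(r),"x",np.percentile(r[:,0],[1,99]),"y",np.percentile(r[:,1],[1,99]),"z",np.percentile(r[:,2],[1,50,99]))
E
```

```text
scene 949
 bar x -0.048 n66 y -0.0034..0.0063 z -0.0536..-0.0441
 bar x -0.036 n66 y -0.0039..0.0065 z -0.0536..-0.0442
 bar x -0.024 n63 y -0.0047..0.0067 z -0.0534..-0.0443
 bar x -0.012 n127 y -0.0093..0.0108 z -0.0559..-0.0293
 bar x -0.000 n126 y -0.0086..0.0196 z -0.0637..-0.0290
 bar x 0.012 n59 y -0.0034..0.0067 z -0.0529..-0.0441
 bar x 0.024 n57 y -0.0035..0.0061 z -0.0541..-0.0452
 bar x 0.036 n61 y -0.0036..0.0065 z -0.0542..-0.0449
 bar x 0.048 n7 y -0.0047..0.0049 z -0.0527..-0.0460
 bar ext x [-0.04619434  0.04881945]
 ring n 228 x [-0.02207655  0.0112464 ] y [-0.02785044  0.03065789] z [-0.11383394 -0.11083215 -0.08619604]
wrist 3114
 bar x -0.048 n131 y -0.0042..0.0068 z -0.0471..-0.0447
 bar x -0.036 n208 y -0.0041..0.0067 z -0.0468..-0.0446
 bar x -0.024 n219 y -0.0041..0.0067 z -0.0470..-0.0447
 bar x -0.012 n215 y -0.0040..0.0073 z -0.0470..-0.0416
 bar x -0.000 n783 y -0.0151..0.0187 z -0.0641..-0.0282
 bar x 0.012 n292 y -0.0047..0.0071 z -0.0483..-0.0444
 bar x 0.024 n272 y -0.0046..0.0070 z -0.0477..-0.0449
 bar x 0.036 n285 y -0.0045..0.0068 z -0.0476..-0.0449
 bar x 0.048 n95 y -0.0038..0.0062 z -0.0509..-0.0452
 bar ext x [-0.04269871  0.051049  ]
 ring n 266 x [-0.01817368  0.01455475] y [-0.02731241  0.03083702] z [-0.11310097 -0.11058954 -0.08513051]
top 401
 bar x -0.048 n41 y -0.0050..0.0058 z -0.0501..-0.0427
 bar x -0.036 n49 y -0.0051..0.0056 z -0.0472..-0.0423
 bar x -0.024 n49 y -0.0051..0.0056 z -0.0496..-0.0412
 bar x -0.012 n72 y -0.0078..0.0074 z -0.0473..-0.0350
 bar x -0.000 n62 y -0.0192..0.0068 z -0.0646..-0.0310
 bar ext x [-0.04524796  0.00733336]
 ring n 106 x [-0.0210808   0.01080745] y [-0.02818698  0.02528216] z [-0.11356015 -0.10947675 -0.08814106]
```

Bar is level; pivot lies 49.8 mm and the ring 111.8 mm below the TCP. The axis is offset about +2.5 mm in tool x and 1 mm in y. Next I carry the ring over the stub at a safe height.

Call:
{"op": "arm_command", "data": {
  "plan": [
    [[-5, 20, 0, 0, 0, 0, 0.6], [-14, 55, 0, 0, 0, 0, 0.6], [-24, 92, 0, 0, 0, 0, 0.6], [-34, 129, 0, 0, 0, 0, 0.6], [-43, 166, 0, 0, 0, 0, 0.6], [-53, 203, 0, 0, 0, 0, 0.6], [-62, 240, 0, 0, 0, 0, 0.6], [-72, 277, 0, 0, 0, 0, 0.6], [-81, 314, 0, 0, 0, 0, 0.6], [-89, 343, 0, 0, 0, 0, 0.6], [-93, 358, 0, 0, 0, 0, 0.6], [-94.4, 363.7, 0, 0, 0, 0, 0.6]]
  ]
}}

```text
time_s: 10.1
ee_pos: [0.5678, -0.1869, 0.268]
eef_rot: [-3.141, 0.001, 0.243]
force: [-0.4, 0.8, -2.9]
grip_width: 0.0381
grip_force: 34.7
```

Call:
{"op": "arm_command", "data": {
  "plan": [
    [[0, 0, 10, 0, 0, 0, 0.6], [0, 0, 14, 0, 0, 0, 0.6], [0, 0, 14, 0, 0, 0, 0.6], [0, 0, 14, 0, 0, 0, 0.6]]
  ]
}}

```text
time_s: 10.5
ee_pos: [0.5681, -0.1851, 0.2545]
eef_rot: [-3.142, 0.0, 0.246]
force: [-0.2, 0.0, -2.0]
grip_width: 0.038
grip_force: 34.7
```

```bash
cat > look.py <<'E'
from station import ctrl,cams
from m import *
o=ctrl.get_obs();e=o["ee_pos"];yaw=o["eef_rot"][2];print(np.round(e,4),np.round(o["eef_rot"],3),o["grip_width"],o["force"].round(2))
for n in("scene","wrist","top"):
    i=cams.camera_info(n);p,d=cams.camera(n);K=np.array([i[k] for k in("fx","fy","cx","cy")]);T=i["world_to_cam"]
    np.savez(n+"3.npz",p=p,d=d,K=K,T=T)
    p,d,K,T,L=local(n,e,yaw)
    b=L[(d>0)&(abs(L[...,0])<.07)&(abs(L[...,1])<.013)&(L[...,2]<-.040)&(L[...,2]>-.056)]
    if len(b):
        w=b[abs(abs(b[:,0])-.03)<.012]
        print(n,"bar x",np.percentile(b[:,0],[1,99]).round(4),"y",np.percentile(w[:,1],[3,97]).round(4),"top",np.percentile(w[:,2],95).round(4))
    g=L[...,2]+e[2]
    s=(d>0)&(abs(g-.11)<.004)&(np.hypot(L[...,0],L[...,1])<.026);q=L[s]
    if len(q)>10:
        c,r=cv2.minEnclosingCircle(q[:,:2].astype(np.float32));print("  stub n",len(q),"z",np.median(g[s]).round(4),"circ",np.round(c,4),round(r,4),"ext x",np.percentile(q[:,0],[1,99]).round(4),"y",np.percentile(q[:,1],[1,99]).round(4))
    r=L[(d>0)&(abs(L[...,2]+.111)<.004)&(np.hypot(L[...,0],L[...,1])<.035)]
    if len(r):print("  ring n",len(r),"ext x",np.percentile(r[:,0],[1,99]).round(4),"y",np.percentile(r[:,1],[1,99]).round(4))
E
python3 look.py; python3 -c "
from h import *
w=np.load('wrist3.npz')['p'];cv2.imwrite('pics/w4.png',cv2.resize(w[100:300,180:380],None,fx=2.9,fy=2.9))"
```

```text
[ 0.5681 -0.1851  0.2545] [-3.142  0.     0.246] 0.03802200211607985 [-0.16  0.01 -1.98]
scene bar x [-0.0453  0.0471] y [-0.0042  0.0082] top -0.044
  stub n 93 z 0.1092 circ [0.0004 0.0012] 0.0158 ext x [-0.0134  0.015 ] y [-0.0127  0.0156]
  ring n 83 ext x [-0.0217  0.009 ] y [-0.0276  0.0291]
wrist bar x [-0.0421  0.051 ] y [-0.0047  0.0066] top -0.0446
  stub n 203 z 0.1081 circ [0.0038 0.0001] 0.0158 ext x [-0.0088  0.0152] y [-0.0145  0.0149]
  ring n 169 ext x [-0.0183  0.013 ] y [-0.0245  0.0292]
```

View pics/w4.png

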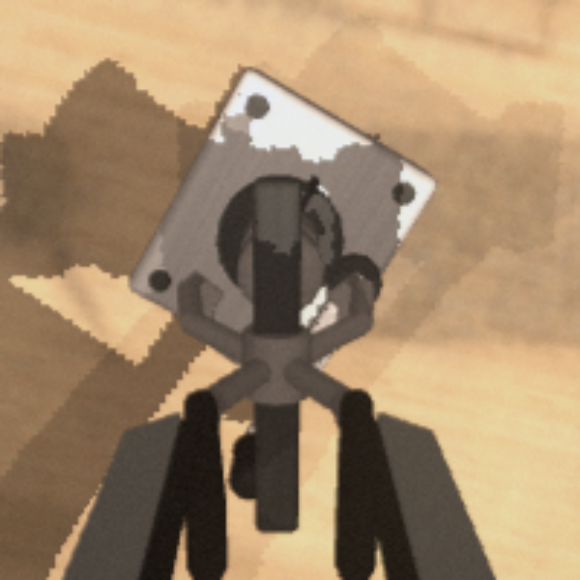

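Scene and wrist agree: the ring axis is within 1 mm of the stub axis, and the ring is about 34 mm above the stub end. I'll make the small correction, lower to just above the end, and re-measure.

Call:
{"op": "arm_command", "data": {
  "plan": [
    [[-0.6, 0.7, 4, 0, 0, 0, 0.6], [-0.6, 0.7, 10, 0, 0, 0, 0.6], [-0.6, 0.7, 16, 0, 0, 0, 0.6], [-0.6, 0.7, 20, 0, 0, 0, 0.6], [-0.6, 0.7, 22, 0, 0, 0, 0.6], [-0.6, 0.7, 22, 0, 0, 0, 0.6], [-0.6, 0.7, 22, 0, 0, 0, 0.6], [-0.6, 0.7, 22, 0, 0, 0, 0.6]]
  ]
}}

```text
time_s: 11.45
ee_pos: [0.5677, -0.1868, 0.2327]
eef_rot: [3.141, -0.0, 0.245]
force: [0.6, 0.6, -2.4]
grip_width: 0.0381
grip_force: 34.7
```

```bash
python3 look.py
```

```text
[ 0.5677 -0.1868  0.2327] [ 3.141 -0.     0.245] 0.03810375667676452 [ 0.57  0.64 -2.36]
scene bar x [-0.0459  0.0473] y [-0.0046  0.008 ] top -0.0441
  stub n 60 z 0.1088 circ [0.0012 0.0018] 0.0157 ext x [-0.0115  0.0154] y [-0.0116  0.0163]
  ring n 86 ext x [-0.0215  0.0113] y [-0.0274  0.0303]
wrist bar x [-0.0423  0.051 ] y [-0.0043  0.0069] top -0.0449
  stub n 266 z 0.1084 circ [0.0045 0.0017] 0.0159 ext x [-0.0075  0.0158] y [-0.0134  0.0172]
  ring n 168 ext x [-0.0182  0.0129] y [-0.0243  0.0294]
```

Centred within 0.5 mm. Lowering straight down.

Call:
{"op": "arm_command", "data": {
  "plan": [
    [[0.2, -0.2, 2, 0, 0, 0, 0.6], [0.2, -0.2, 4, 0, 0, 0, 0.6], [0.2, -0.2, 7, 0, 0, 0, 0.6], [0.2, -0.2, 10, 0, 0, 0, 0.6], [0.2, -0.2, 13, 0, 0, 0, 0.6], [0.2, -0.2, 16, 0, 0, 0, 0.6], [0.2, -0.2, 18, 0, 0, 0, 0.6], [0.2, -0.2, 18, 0, 0, 0, 0.6]]
  ]
}}

```text
time_s: 12.4
ee_pos: [0.5676, -0.1865, 0.2141]
eef_rot: [-3.141, 0.0, 0.245]
force: [-0.8, 0.5, -2.0]
grip_width: 0.0381
grip_force: 34.7
```

No contact: the force is still just the weight. On to the groove.

Call:
{"op": "arm_command", "data": {
  "plan": [
    [[0, 0, 3, 0, 0, 0, 0.6], [0, 0, 6, 0, 0, 0, 0.6], [0, 0, 9, 0, 0, 0, 0.6], [0, 0, 12, 0, 0, 0, 0.6], [0, 0, 15, 0, 0, 0, 0.6], [0, 0, 17, 0, 0, 0, 0.6], [0, 0, 18.5, 0, 0, 0, 0.6], [0, 0, 18.5, 0, 0, 0, 0.6], [0, 0, 18.5, 0, 0, 0, 0.6], [0, 0, 18.5, 0, 0, 0, 0.6]]
  ]
}}

```text
time_s: 13.4
ee_pos: [0.5678, -0.1865, 0.1961]
eef_rot: [3.141, -0.0, 0.245]
force: [0.6, -0.5, -1.3]
grip_width: 0.0378
grip_force: 34.7
```

```bash
python3 look.py; python3 -c "
from h import *
f=np.load('scene3.npz');w=f['p'];c=proj(f['K'],f['T'],[.57,-.185,.09]).astype(int);x,y=c-50;cv2.imwrite('pics/s5.png',cv2.resize(w[y:y+100,x:x+100],None,fx=5.5,fy=5.5,interpolation=2))"
```

```text
[ 0.5678 -0.1865  0.1961] [ 3.141 -0.     0.245] 0.037821490244171176 [ 0.58 -0.49 -1.33]
scene bar x [-0.0456  0.0482] y [-0.0051  0.0078] top -0.0439
  stub n 79 z 0.1091 circ [-0.0007 -0.004 ] 0.0218 ext x [-0.0129  0.0167] y [-0.0236  0.0157]
  ring n 87 ext x [-0.0215  0.0093] y [-0.0209  0.0302]
wrist bar x [-0.0421  0.051 ] y [-0.0042  0.0069] top -0.0447
  stub n 294 z 0.1084 circ [0.0112 0.0004] 0.0231 ext x [0.0009 0.0168] y [-0.022   0.0162]
  ring n 176 ext x [-0.0181  0.0158] y [-0.0241  0.0294]
```

View pics/s5.png

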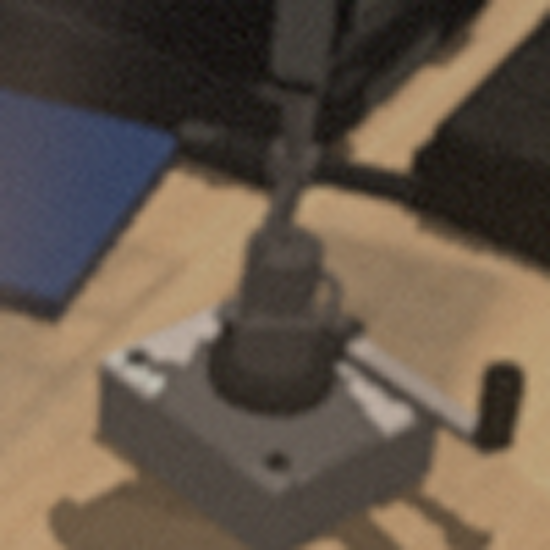

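The ring sits around the stub at the groove, at about (280,320) in the crop, and the lever is shut. Height comes out at -24 to -25.7 mm from the end against a target of -25. I'll hold briefly to confirm the force is steady.

Call:
{"op": "arm_command", "data": {
  "plan": [
    [[0, 0, 0, 0, 0, 0, 0.6], [0, 0, 0, 0, 0, 0, 0.6], [0, 0, 0, 0, 0, 0, 0.6], [0, 0, 0, 0, 0, 0, 0.6], [0, 0, 0, 0, 0, 0, 0.6]]
  ]
}}

```text
time_s: 14.05
ee_pos: [0.5677, -0.1865, 0.1959]
eef_rot: [-3.142, -0.0, 0.245]
force: [0.6, -1.0, -2.1]
grip_width: 0.0381
grip_force: 34.7
```

```bash
python3 - <<'E'
from station import ctrl,cams
import numpy as np
F=[]
for k in range(6):
    cams.camera("top");o=ctrl.get_obs();F.append(np.r_[o["force"],o["ee_pos"]])
print(np.mean(F,0).round(4),np.std(F,0).round(4))
E
```

```text
[-0.1689 -0.3155 -2.7915  0.5677 -0.1865  0.1959] [0.6522 0.2675 0.313  0.     0.     0.    ]
```

The mean force is just the pliers' weight, so nothing is leaning on the stub. Handing in.

```bash
python3 -c "
from station import ctrl
print(ctrl.hand_in())"
```

```text
the job is handed in; nothing more can be done
None
```

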